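Draw the marker rod from its tube in the beacon rack

ROBOT

A 6-joint arm with a two-finger parallel gripper is mounted at the origin on the work surface. World frame = base frame: x ahead of the robot, y to its left, z up, the work surface at z = 0. Lengths are in m, angles in degrees, forces in N, time in s.
With the tool pointing down it reaches from about 0.25 to 0.725 m from the base axis. Payload 9.7 kg.
Tool frame: the origin (TCP) lies midway between the tips of the shut fingers; the grasp point (between the pads) lies 19 mm behind it; z points along the fingers, y is the direction in which the jaws open and shut (so a half turn about z gives the same grasp; the last joint's range is limited). The gripper opens to 85 mm and grips with 20 to 120 N. Pads are 22 mm wide; open, the fingers measure 114 mm over their backs; the gripper's body (76 mm by 85 mm) begins 54 mm behind the grasp point. The pads swing forward as they close: fully open they stand 13 mm farther back than shut.
Start: joints at [-75.459, 4.979, 10.078, 95.1, 0, 90], TCP at [0.138, -0.532, 0.231] pointing down, gripper open.
Joint ranges: [-179.16, 179.16], [-48.56, 103.87], [-65.8, 70.77], [-126.05, 130.52], [-82.76, 87.17], [-180, 180]. Speed limits (degrees/s): [127.2, 127.2, 147.25, 180, 180, 180].

INTERFACE

Orientations are given as a 3x3 rotation matrix whose columns are the frame's x, y, z axes.
In Python, from rig import telemetry, cams, job gives the robot as it stands.
- The arm moves only by the shell command python3 -m pendant 'ROWS' [OPENING]. ROWS is JSON, a list of rows, each a list of 4 numbers: the shift along the tool's x, y, z in m, then the turn about the tool's z in degrees. In form: [[dx, dy, dz, spin], ...]. A call has 1 to 8 rows; each row shifts and turns the commanded pose from where the row before left it, along the tool's axes as they then stand; what a row does not reach is not made up. A row lasts 1/10 s, in which the tool goes at most 50 mm and 8.59 degrees, less where a joint would pass 70% of its speed; a pose out of reach is approached as far as the arm can. A call with a gripper value outside its range is refused whole. OPENING is the opening, from -1 (shut) to 1 (fully open), set as the call begins (- or left out, the last holds). The fingers move at their own pace and stop on an object; the grip force is fixed at half the most. Time passes only in rows, so rows that do not move let the fingers close. It gives the time, the measured TCP pose, the force and the opening at its end, in the units of the state.
- telemetry.state(): the state, without advancing time (a new reading comes with each control period).
- cams.read_camera(name): name is "side" or "top" or "wrist"; returns a dict with "frame" (480x640x3 uint8, red, green, blue), "z_map" (480x640 float32, m along the optical axis (not along the pixel's ray), 0 where there is no reading), "intrinsics" (3x3 intrinsics, pixels), "pose" (4x4, takes a point from camera to world coordinates). Camera axes: x right, y down, z forward; pixel columns grow to the right and rows downward; lengths in m; the calibration is good to about 2 mm. The wrist camera is an equidistant fisheye: a pixel r from the principal point sees the ray r / f radians off the axis. A picture is of the moment at which its call begins.
- job.close_job(): hands the job in, once; it reports no verdict.
The state is a dict: "clock": time; "qpos": joint angles; "joint_velocities": joint speeds; "effort": joint torques, N m; "ee_pos": TCP position; "orientation": TCP orientation; "wrist_force": force on the tool from outside, world axes, zero at the start; "ft_torque": the same for the moment, N m; "finger_gap": opening from 0.0 (shut) to 1.0 (fully open).
Only numpy, scipy, OpenCV 4.12 (cv2) and the standard library are available. Lean on these libraries where they do the work, as an engineer would, in place of code of your own. Each camera call takes 0.05 s, during which the arm holds its last target. There are 200 camera calls.

TASK

Two things stand in the bay in line with the mouth of the tube, so the yellow marker rod cannot come out: first stand the iron weight and the orange mallet head upright on the blue side tray. Then draw the rod out of its tube, regrasping along its length as needed, and lay it centred in the two V-blocks of the green rod rest. Last, put the weight and the mallet head back upright, each on the very spot where it stood, without disturbing the white pucks or the brass cap.

Things in the scene. Friction and masses are not known exactly. Their poses are not given: they have to be found in the camera images.
- rod: Loose yellow round marker rod, 14 mm diameter, 240 mm long, 0.12 kg; red band at the end sticking out of the tube. Origin at its middle on the axis; y runs along it, red end at y = -120 mm. Starts loose in the bay's tube, 45 to 65 mm sticking out towards the bay's -y, axis 81 mm above the table. Slides easily; once more than half out, it sags if let go.
- weight: Loose dark grey cast iron weight, 0.5 to 0.8 kg: round base 56 mm diameter, 42 mm high, narrow neck, round grip knob of 30 mm diameter between heights 55 and 72 mm (its top). Origin at the centre of its underside, z up. Stands on the bay floor in line with the tube.
- mallet: Loose orange rubber mallet head, 0.2 to 0.3 kg: plain upright cylinder, 52 mm diameter, 70 mm high, with two black bands and a black handle eye, all flush. Origin at the centre of its underside, z up. Stands on the bay floor in line with the tube.
- puck_a: White GPS puck, loose bystander, 60 mm diameter, 28 mm high, at the back of the bay. Origin at the centre of its underside. Not to be moved.
- puck_b: A second white GPS puck, same as the first; not to be moved.
- puck_c: A third white GPS puck, same as the first; not to be moved.
- cap: Small brass valve cap, loose bystander, 26 mm diameter, 22 mm high, at the back of the bay. Origin at the centre of its underside. Not to be moved.
- bay: Fixed fibreglass bay, 190 (x) by 520 mm (y), floor 50 mm above table. Origin: centre of underside; x points away from robot. Back and end walls 25 and 30 mm above floor; front open, gate hangs down outside. Dark square tube along y (28 mm outside, 20 inside, top 98 mm above table): centre line x = -45 mm, open mouth y = 60, far end y = 245. Weight, mallet in its line; pucks, cap near x = 52.
- tray: Fixed shallow blue side tray, 100 mm (x) by 220 mm (y), rim 12 mm high and 4 mm thick, floor 4 mm thick. Origin at the centre of its underside. It holds the weight and mallet head side by side along y (for example 50 mm either side of the middle).
- cradle: Fixed rod rest: green base 75 (x) by 200 mm (y), 6 mm thick, origin at the centre of its underside. Two grey V-blocks, each 20 mm long, centred at y = -65 and +65 mm; 90 degree Vs, about 48 mm wide at the mouth, tops 46 mm high, holding a rod along y with its axis 32 mm above the origin, either way round. Free space between the blocks for fingers.
Not all that is in view belongs to the job. What is meant by the weight is not purple, and is the larger of those in its own colour.

How it is judged:
By the outcome, as a careful person would: the job done as asked, in the order asked, and still so for the second after the job is handed in, with the robot touching nothing.
It also fails if it takes over 112 s, if anything falls off the work surface, if the arm or the gripper's body presses on something with over 40 N, if the wrist force passes 120 N, or if a joint passes its speed limit or range.

## Working session

There is one attempt and no reset: what is moved stays moved. The work goes in short steps, Python scripts to look and compute and a shell command to move; the robot and the scene stay as the last step left them, time stands still between calls to the robot, and variables do not carry over. Pictures are saved under pics/ and viewed, about 12 in all and at most 16, crops included, and the job is handed in when it is done.

```bash
ls; mkdir -p pics; python3 - <<'E'
from rig import telemetry, cams
import cv2,numpy as np
s=telemetry.state();print({k:np.round(v,3).tolist() for k,v in s.items()})
for n in("top","side"):
    c=cams.read_camera(n);np.savez(f"pics/{n}0.npz",**c);cv2.imwrite(f"pics/{n}0.png",c["frame"][:,:,::-1]);print(n,np.round(c["intrinsics"],1).tolist(),np.round(c["pose"],3).tolist())
E
```

```text
pics
{'clock': 0.0, 'qpos': [-75.458, 5.013, 10.034, 95.1, -0.0, 90.002], 'joint_velocities': [0.024, -0.034, -0.03, 0.044, -0.017, 0.006], 'effort': [-0.001, -52.038, 46.481, 0.016, -0.0, 0.0], 'ee_pos': [0.138, -0.532, 0.231], 'orientation': [[0.968, 0.251, -0.0], [0.251, -0.968, 0.001], [-0.0, -0.001, -1.0]], 'wrist_force': [-0.432, 0.916, -0.441], 'ft_torque': [-0.014, -0.055, -0.002], 'finger_gap': 1.0}
top [[515.9, 0.0, 313.8], [0.0, 515.9, 238.9], [0.0, 0.0, 1.0]] [[0.018, -0.989, 0.146, 0.411], [-1.0, -0.017, 0.008, -0.063], [-0.006, -0.147, -0.989, 1.018], [0.0, 0.0, 0.0, 1.0]]
side [[588.5, 0.0, 324.1], [0.0, 588.5, 231.2], [0.0, 0.0, 1.0]] [[-1.0, -0.02, 0.022, 0.534], [-0.03, 0.64, -0.768, 0.736], [0.002, -0.768, -0.641, 0.759], [0.0, 0.0, 0.0, 1.0]]
```

View pics/top0.png

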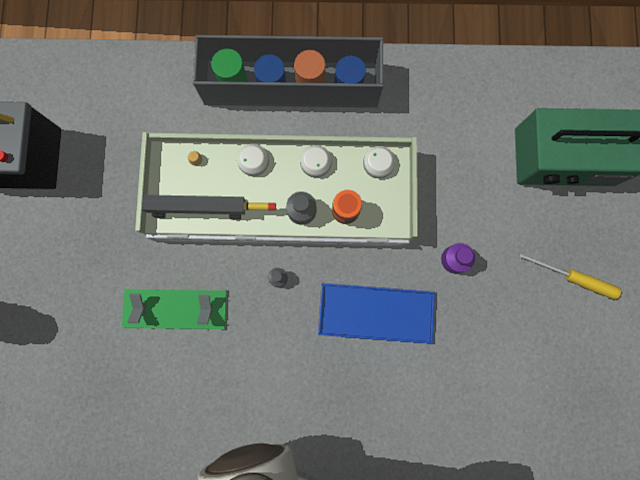

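View pics/side0.png

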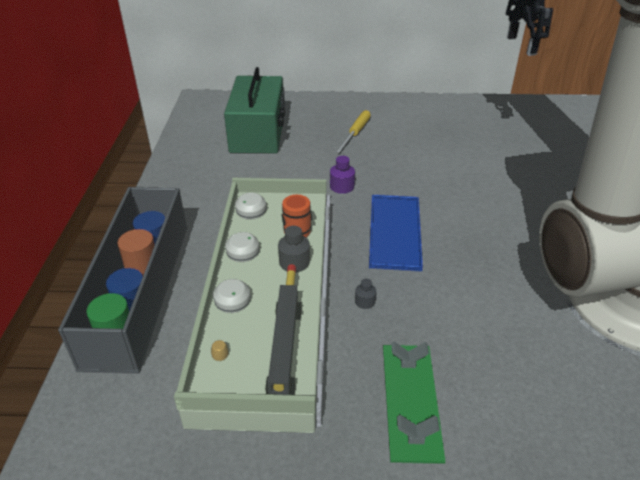

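The top view shows the weight at (300,207), mallet head at (347,206), rod's red end at (271,207), tray at (377,313) and cradle at (176,310). The small grey weight (278,277) and the purple one (459,258) are decoys. The side view agrees with this.

```bash
cat > h.py <<'E'
import numpy as np,cv2
def cloud(c):
    K=c["intrinsics"];z=c["z_map"];v,u=np.mgrid[:480,:640]
    p=np.stack([(u-K[0,2])/K[0,0]*z,(v-K[1,2])/K[1,1]*z,z],-1)
    return p@c["pose"][:3,:3].T+c["pose"][:3,3]
def sel(c,hlo,hhi,box,zlo,zhi):
    """world points whose HSV lies in range, pixel box u0,v0,u1,v1, z range"""
    h=cv2.cvtColor(np.ascontiguousarray(c["frame"]),cv2.COLOR_RGB2HSV);P=cloud(c)
    m=cv2.inRange(h,np.array(hlo),np.array(hhi))>0
    b=np.zeros_like(m);b[box[1]:box[3],box[0]:box[2]]=1
    return P[m&b&(P[...,2]>zlo)&(P[...,2]<zhi)]
def circ(q):
    (x,y),r=cv2.minEnclosingCircle(q[:,:2].astype(np.float32)*1000);return np.round([x,y,r],1),np.round(q.mean(0)*1000,1),len(q)
def rect(q):
    r=cv2.minAreaRect(q[:,:2].astype(np.float32)*1000);return np.round(r[0],1),np.round(r[1],1),round(r[2],2),len(q)
E
python3 - <<'E'
from h import *
t=np.load("pics/top0.npz");s=np.load("pics/side0.npz")
A=[0,0,0];B=[180,255,255]
print("knob",circ(sel(t,A,[180,90,120],(280,185,320,215),.115,.13)),circ(sel(s,A,[180,90,120],(275,220,315,275),.115,.13)))
print("mallet",circ(sel(t,[0,150,100],[20,255,255],(325,180,370,230),.113,.13)),circ(sel(s,[0,100,50],[20,255,255],(275,190,315,240),.113,.13)))
print("tray",rect(sel(t,[105,120,50],[125,255,255],(310,275,445,350),-.01,.03)),rect(sel(s,[105,120,50],[125,255,255],(360,190,430,275),-.01,.03)))
print("cradle",rect(sel(t,[50,120,40],[70,255,255],(110,280,240,340),-.01,.02)),rect(sel(s,[50,120,40],[70,255,255],(375,335,450,470),-.01,.02)))
print("vblk",[rect(sel(t,A,[180,80,255],b,.03,.06)) for b in((125,285,165,335),(190,285,225,335))])
print("tube",rect(sel(t,A,[180,90,90],(135,190,246,222),.092,.105)),rect(sel(s,A,[180,90,110],(265,280,305,395),.092,.105)))
y=sel(t,[18,100,100],[35,255,255],(244,195,290,216),.07,.1);r=sel(t,[170,120,80],[180,255,255],(244,195,290,216),.07,.1)
r2=sel(t,[0,120,80],[8,255,255],(244,195,290,216),.07,.1)
for n,q in(("yel",y),("red",r),("red2",r2)):
    if len(q):print(n,len(q),q.min(0).round(4),q.max(0).round(4),q.mean(0).round(4))
fl=cloud(t)[190:230,150:410];P=cloud(t)
print("table z",P[400,100],"bayfloor",P[190,200])
print("bay end walls",[P[v,u].round(3).tolist() for u,v in((148,140),(413,145),(412,230),(140,225))])
for n,u,v in(("a",254,160),("b",316,161),("c",380,162),("cap",195,158)):print(n,P[v,u].round(3))
E
```

```text
knob (array([609.5, -29.8,  15.1]), array([609.5, -30.2, 121.9]), 226) (array([609.3, -27.9,  16.2]), array([609.1, -25.9, 119.8]), 184)
mallet (array([ 609.2, -113.5,   25.5]), array([ 608.6, -113.7,  120.2]), 621) (array([ 608.9, -110.1,   26.9]), array([ 609.6, -108. ,  117.8]), 415)
tray (array([ 417.7, -179.4]), array([222.9, 100.3]), 86.75, 5910) (array([ 418.8, -175.7]), array([228.3,  98.7]), 86.8, 3641)
cradle (array([418.8, 215.7]), array([ 73.9, 199.7]), 0.34, 3047) (array([419. , 218.6]), array([ 73.8, 201.9]), 0.46, 4277)
vblk [(array([420. , 280.5]), array([54.1, 20.6]), 1.06, 239), (array([420.4, 150.9]), array([54.1, 20.3]), 0.65, 231)]
tube (array([610.5, 167.6]), array([184.1,  28.6]), 89.22, 1431) (array([609.6, 169.6]), array([188.4,  28.3]), 89.78, 1930)
yel 152 [0.6035 0.0316 0.08  ] [0.6147 0.0749 0.0912] [0.6089 0.0514 0.0864]
red2 49 [0.6039 0.0173 0.0783] [0.6149 0.0303 0.0902] [0.609  0.023  0.0861]
table z [ 0.24372979  0.34913508 -0.00201349] bayfloor [0.64623556 0.16575841 0.04982024]
bay end walls [[0.739, 0.267, 0.067], [0.733, -0.24, 0.079], [0.57, -0.236, 0.08], [0.571, 0.268, 0.076]]
a [0.699 0.06  0.078]
b [ 0.7   -0.057  0.075]
c [ 0.699 -0.177  0.077]
cap [0.703 0.173 0.074]
```

The two views agree to about 3 mm on every item. I'll turn the tool so the jaws open along world x (tool x = +y, tool y = +x), then go above the weight.

```bash
python3 -m pendant '[[0,0,0,-8.5],[0,0,0,-8.5],[0,0,0,-8.5],[0,0,0,-8.5],[0,0,0,-8.5],[0,0,0,-8.5],[0,0,0,-8.5],[0,0,0,-8.5]]' 1; python3 -m pendant '[[0,0,0,-7.5],[0,0,0,0]]'; python3 -c "
from rig import telemetry as t;s=t.state();print(s['orientation'],s['qpos'])"
```

```text
clock: 0.9
ee_pos: [0.138, -0.5322, 0.2308]
orientation: [[0.124, 0.992, -0.0], [0.992, -0.124, 0.001], [0.001, -0.0, -1.0]]
wrist_force: [-0.3, 0.5, 0.8]
finger_gap: 1.002
clock: 1.1
ee_pos: [0.1381, -0.5322, 0.2309]
orientation: [[-0.003, 1.0, -0.0], [1.0, 0.003, 0.001], [0.001, -0.0, -1.0]]
wrist_force: [0.1, 0.3, 0.3]
finger_gap: 0.998
[[-2.60410258e-03  9.99996588e-01 -2.05248418e-04]
 [ 9.99996308e-01  2.60426111e-03  7.75913072e-04]
 [ 7.76444945e-04 -2.03227103e-04 -9.99999678e-01]] [-7.54587467e+01  4.99879553e+00  1.00533205e+01  9.51005100e+01
 -2.21149278e-04  1.43920446e+01]
```

```bash
python3 -m pendant '[[0.035,0.033,0,0],[0.035,0.033,0,0],[0.035,0.033,0,0],[0.035,0.033,0,0],[0.035,0.033,0,0],[0.035,0.033,0,0],[0.035,0.033,0,0],[0.035,0.033,0,0]]'; python3 -m pendant '[[0.035,0.033,0,0],[0.035,0.033,0,0],[0.035,0.033,0,0],[0.035,0.033,0,0],[0.035,0.033,0,0],[0.035,0.033,0,0],[0.013,0.012,0,0],[0,0,0,0]]'; python3 -m pendant '[[0,0,0,0],[0,0,0,0]]'
python3 - <<'E'
from rig import cams
import cv2
c=cams.read_camera("wrist");cv2.imwrite("pics/w1.png",c["frame"][:,:,::-1])
import numpy as np;np.savez("pics/w1.npz",**c);print(c["intrinsics"].round(1).tolist(),c["pose"].round(3).tolist())
E
```

```text
clock: 1.9
ee_pos: [0.4029, -0.2505, 0.2313]
orientation: [[0.004, 1.0, 0.0], [1.0, -0.004, -0.0], [-0.0, 0.0, -1.0]]
wrist_force: [0.3, -0.6, -0.6]
finger_gap: 0.999
clock: 2.7
ee_pos: [0.6128, -0.0268, 0.2298]
orientation: [[0.0, 1.0, -0.002], [1.0, -0.0, 0.0], [0.0, -0.002, -1.0]]
wrist_force: [0.1, -0.3, -0.0]
finger_gap: 1.0
clock: 2.9
ee_pos: [0.6112, -0.0299, 0.2315]
orientation: [[0.002, 1.0, -0.0], [1.0, -0.002, -0.0], [-0.0, -0.0, -1.0]]
wrist_force: [-0.0, -0.3, -0.6]
finger_gap: 1.0
[[371.6, 0.0, 324.4], [0.0, 371.6, 243.5], [0.0, 0.0, 1.0]] [[1.0, -0.002, -0.001, 0.611], [-0.002, -0.965, -0.263, 0.037], [-0.001, 0.263, -0.965, 0.373], [0.0, 0.0, 0.0, 1.0]]
```

View pics/w1.png

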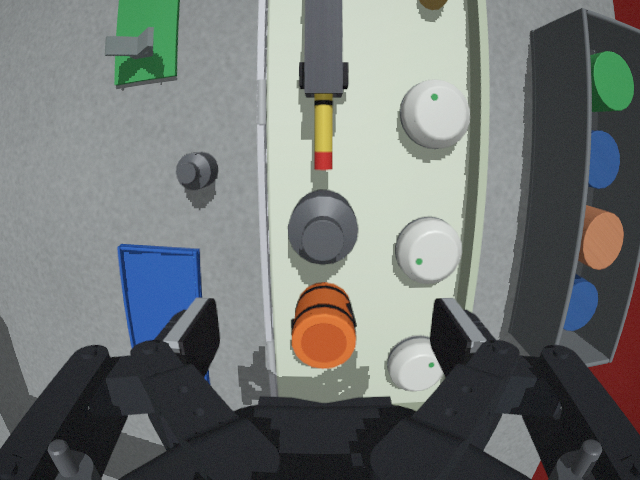

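The wrist view shows the knob top at (323,239), the mallet top at (324,341), and the rod end at (323,169) below the tube mouth at (324,95). I'll cast rays to check these.

```bash
cat >> h.py <<'E'
def fray(c,u,v,z):
    K=c["intrinsics"];d=np.array([u-K[0,2],v-K[1,2]]);r=np.hypot(*d);a=r/K[0,0]
    ray=np.r_[d/max(r,1e-9)*np.sin(a),np.cos(a)];w=c["pose"][:3,:3]@ray;o=c["pose"][:3,3]
    return (o+w*(z-o[2])/w[2])
E
python3 - <<'E'
from h import *
c=np.load("pics/w1.npz");h=cv2.cvtColor(c["frame"],cv2.COLOR_RGB2HSV)
g=cv2.cvtColor(c["frame"],cv2.COLOR_RGB2GRAY)
print("knob",fray(c,323,239,.122),g[239,315:333:6],g[205,323])
m=cv2.inRange(h,np.array([8,150,225]),np.array([16,255,255]));m[:310]=0
print(h[341,324]);mo=cv2.moments(m,True);print(mo['m00'],mo['m10']/mo['m00'],mo['m01']/mo['m00'])
for n,u,v,z in(("mal",324,341,.12),("rodend",323.5,169,.085),("mouth",324,93,.098),("rod",324,120,.088)):print(n,fray(c,u,v,z).round(4))
E
```

```text
knob [ 0.60986361 -0.02825385  0.122     ] [94 94 92] 150
[ 10 192 193]
31.0 325.35483870967744 315.83870967741933
mal [ 0.6104 -0.1109  0.12  ]
rodend [0.6102 0.0181 0.085 ]
mouth [0.6107 0.0755 0.098 ]
rod [0.6107 0.0559 0.088 ]
```

```bash
python3 -m pendant '[[0.001,-0.001,0.04,0],[0,0,0.04,0],[0,0,0.04,0],[0,0,0.018,0],[0,0,0,0],[0,0,0,0]]'; python3 -m pendant '[[0,0,0,0],[0,0,0,0],[0,0,0,0],[0,0,0,0],[0,0,0,0],[0,0,0,0],[0,0,0,0],[0,0,0,0]]' -1;
```

```text
clock: 3.55
ee_pos: [0.6107, -0.0287, 0.0945]
orientation: [[0.001, 1.0, 0.001], [1.0, -0.001, -0.0], [-0.0, 0.001, -1.0]]
wrist_force: [0.2, -0.2, 0.6]
finger_gap: 0.995
clock: 4.35
ee_pos: [0.611, -0.0281, 0.0955]
orientation: [[-0.001, 1.0, 0.002], [1.0, 0.001, -0.0], [-0.0, 0.002, -1.0]]
wrist_force: [-4.9, -0.7, 11.5]
finger_gap: 0.329
```

```bash
python3 -m pendant '[[0,0,-0.005,0],[0,0,-0.01,0],[0,0,-0.02,0],[0,0,-0.03,0],[0,0,-0.03,0],[0,0,-0.005,0],[0,0,0,0],[0,0,0,0]]'
python3 - <<'E'
from rig import cams
from h import *
c=cams.read_camera("side");cv2.imwrite("pics/s2.png",c["frame"][100:400,150:550,::-1])
E
```

```text
clock: 5.15
ee_pos: [0.6103, -0.028, 0.1913]
orientation: [[-0.001, 1.0, -0.002], [1.0, 0.001, 0.0], [0.0, -0.002, -1.0]]
wrist_force: [0.6, 0.7, -5.2]
finger_gap: 0.324
```

View pics/s2.png

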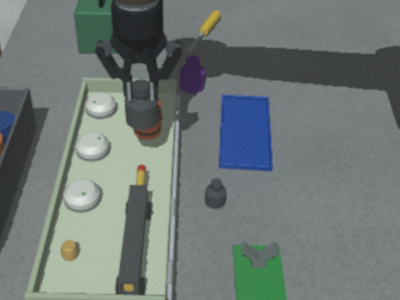

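The weight is lifted cleanly in the side crop, at (143,112), and hangs upright. Next it goes to the tray slot at about (0.421, -0.128).

```bash
python3 -m pendant '[[-0.02,-0.038,0,0],[-0.02,-0.038,0,0],[-0.02,-0.038,0,0],[-0.02,-0.038,0,0],[-0.02,-0.038,0,0],[0,0,0,0],[0,0,0,0]]'; python3 -m pendant '[[0,0,0.04,0],[0,0,0.04,0],[0,0,0.03,0],[0,0,0.015,0],[0,0,0.008,0],[0,0,0,0],[0,0,0,0],[0,0,0,0]]'
```

```text
clock: 5.9
ee_pos: [0.42, -0.1285, 0.1925]
orientation: [[0.001, 1.0, -0.0], [1.0, -0.001, 0.0], [0.0, -0.0, -1.0]]
wrist_force: [1.4, 0.5, -5.4]
finger_gap: 0.326
clock: 6.7
ee_pos: [0.4217, -0.1284, 0.0617]
orientation: [[-0.001, 1.0, 0.002], [1.0, 0.001, -0.001], [-0.001, 0.002, -1.0]]
wrist_force: [0.1, 0.6, -5.3]
finger_gap: 0.327
```

```bash
python3 -m pendant '[[0,0,0.006,0],[0,0,0.004,0],[0,0,0,0],[0,0,0,0]]';python3 -m pendant '[[0,0,0.002,0],[0,0,0.001,0],[0,0,0,0],[0,0,0,0]]'
```

```text
clock: 7.1
ee_pos: [0.4207, -0.1282, 0.0502]
orientation: [[-0.001, 1.0, -0.0], [1.0, 0.001, 0.0], [0.0, -0.0, -1.0]]
wrist_force: [-0.0, -0.2, -5.4]
finger_gap: 0.328
clock: 7.5
ee_pos: [0.4211, -0.1282, 0.0495]
orientation: [[-0.001, 1.0, 0.002], [1.0, 0.001, -0.0], [-0.0, 0.002, -1.0]]
wrist_force: [-7.4, 3.1, 15.6]
finger_gap: 0.329
```

```bash
python3 -m pendant '[[0,0,-0.001,0],[0,0,0,0],[0,0,0,0],[0,0,0,0],[0,0,0,0],[0,0,0,0]]' 1; python3 -m pendant '[[0,0,-0.02,0],[0,0,-0.04,0],[0,0,-0.04,0],[0,0,-0.04,0],[0,0,0,0],[0,0,0,0]]'
```

```text
clock: 8.1
ee_pos: [0.4208, -0.1282, 0.0482]
orientation: [[-0.001, 1.0, -0.0], [1.0, 0.001, 0.0], [0.0, -0.0, -1.0]]
wrist_force: [-0.1, 0.8, 0.1]
finger_gap: 0.999
clock: 8.7
ee_pos: [0.4213, -0.1283, 0.1889]
orientation: [[-0.001, 1.0, 0.002], [1.0, 0.001, -0.0], [-0.0, 0.002, -1.0]]
wrist_force: [-0.2, -0.5, -1.0]
finger_gap: 1.002
```

```bash
python3 -m pendant '[[0.004,0.047,0,0],[0.004,0.047,0,0],[0.004,0.047,0,0],[0.004,0.047,0,0],[0,0,0,0],[0,0,0,0],[0,0,0,0]]'; python3 -m pendant '[[0,0,0.03,0],[0,0,0.04,0],[0,0,0.034,0],[0,0,0,0],[0,0,0,0],[0,0,0,0]]'
```

```text
clock: 9.4
ee_pos: [0.6078, -0.112, 0.1877]
orientation: [[-0.001, 1.0, -0.001], [1.0, 0.001, 0.0], [0.0, -0.001, -1.0]]
wrist_force: [-0.9, -0.7, 0.0]
finger_gap: 1.004
clock: 10.0
ee_pos: [0.6096, -0.1124, 0.0875]
orientation: [[-0.0, 1.0, 0.004], [1.0, 0.0, -0.001], [-0.001, 0.004, -1.0]]
wrist_force: [0.4, 0.4, -0.1]
finger_gap: 1.0
```

```bash
python3 -m pendant '[[0,0,0,0],[0,0,0,0],[0,0,0,0],[0,0,0,0],[0,0,0,0],[0,0,0,0],[0,0,0,0]]' -1; python3 -m pendant '[[0,0,-0.005,0],[0,0,-0.01,0],[0,0,-0.02,0],[0,0,-0.03,0],[0,0,-0.04,0],[0,0,-0.005,0],[0,0,0,0],[0,0,0,0]]'
```

```text
clock: 10.7
ee_pos: [0.6094, -0.1121, 0.0859]
orientation: [[-0.001, 1.0, 0.002], [1.0, 0.001, -0.0], [-0.0, 0.002, -1.0]]
wrist_force: [-0.8, 0.2, 8.0]
finger_gap: 0.59
clock: 11.5
ee_pos: [0.6085, -0.112, 0.193]
orientation: [[-0.001, 1.0, -0.002], [1.0, 0.001, 0.0], [0.0, -0.002, -1.0]]
wrist_force: [0.4, -0.3, -3.2]
finger_gap: 0.587
```

```bash
python3 -m pendant '[[-0.0232,-0.0388,0,0],[-0.0232,-0.0388,0,0],[-0.0232,-0.0388,0,0],[-0.0232,-0.0388,0,0],[-0.0232,-0.0388,0,0],[0,0,0,0],[0,0,0,0]]'; python3 -m pendant '[[0,0,0.04,0],[0,0,0.04,0],[0,0,0.04,0],[0,0,0.015,0],[0,0,0.008,0],[0,0,0.004,0],[0,0,0,0],[0,0,0,0]]'
```

```text
clock: 12.2
ee_pos: [0.4138, -0.2285, 0.1932]
orientation: [[0.001, 1.0, -0.001], [1.0, -0.001, 0.001], [0.001, -0.001, -1.0]]
wrist_force: [-0.5, -0.0, -2.5]
finger_gap: 0.592
clock: 13.0
ee_pos: [0.4158, -0.2286, 0.0488]
orientation: [[-0.001, 1.0, 0.002], [1.0, 0.001, -0.001], [-0.001, 0.002, -1.0]]
wrist_force: [0.0, -0.5, -3.2]
finger_gap: 0.592
```

```bash
python3 -m pendant '[[0,0,0.004,0],[0,0,0.003,0],[0,0,0,0],[0,0,0,0]]'; python3 -m pendant '[[0,0,0.001,0],[0,0,0.001,0],[0,0,0,0],[0,0,0,0]]'
```

```text
clock: 13.4
ee_pos: [0.4148, -0.2282, 0.0403]
orientation: [[-0.001, 1.0, -0.0], [1.0, 0.001, 0.0], [0.0, -0.0, -1.0]]
wrist_force: [0.4, 0.3, -2.5]
finger_gap: 0.588
clock: 13.8
ee_pos: [0.415, -0.2283, 0.0398]
orientation: [[-0.001, 1.0, 0.001], [1.0, 0.001, -0.001], [-0.001, 0.001, -1.0]]
wrist_force: [-4.2, 2.8, 11.6]
finger_gap: 0.589
```

```bash
python3 -m pendant '[[0,0,-0.001,0],[0,0,0,0],[0,0,0,0],[0,0,0,0],[0,0,0,0]]' 1; python3 -m pendant '[[0,0,-0.03,0],[0,0,-0.04,0],[0,0,-0.04,0],[0,0,-0.04,0],[0,0,0,0],[0,0,0,0]]';python3 -m pendant '[[0.0386,0.028,0,0],[0.0386,0.028,0,0],[0.0386,0.028,0,0],[0.0386,0.028,0,0],[0.0386,0.028,0,0],[0.0386,0.028,0,0],[0.0386,0.028,0,0],[0,0,0,0]]'
python3 -m pendant '[[0,0,0,0],[0,0,0,0]]' -0.3
python3 - <<'E'
from rig import cams
from h import *
c=cams.read_camera("wrist");cv2.imwrite("pics/w3.png",c["frame"][:,:,::-1]);np.savez("pics/w3.npz",**c)
c=cams.read_camera("top");np.savez("pics/t3.npz",**c)
print("knob",circ(sel(c,[0,0,0],[180,90,120],(330,270,460,350),.07,.085)))
print("mallet",circ(sel(c,[0,150,100],[20,255,255],(330,270,460,350),.068,.08)))
E
```

```text
clock: 14.3
ee_pos: [0.4149, -0.2282, 0.0392]
orientation: [[-0.001, 1.0, -0.0], [1.0, 0.001, 0.0], [0.0, -0.0, -1.0]]
wrist_force: [-0.4, -0.0, 0.6]
finger_gap: 1.004
clock: 14.9
ee_pos: [0.4153, -0.2284, 0.1899]
orientation: [[-0.001, 1.0, 0.001], [1.0, 0.001, -0.001], [-0.001, 0.001, -1.0]]
wrist_force: [0.9, -0.4, -0.2]
finger_gap: 1.0
clock: 15.7
ee_pos: [0.612, 0.0465, 0.1854]
orientation: [[-0.005, 1.0, -0.004], [1.0, 0.005, 0.001], [0.001, -0.004, -1.0]]
wrist_force: [-0.5, -0.4, -0.9]
finger_gap: 1.0
clock: 15.9
ee_pos: [0.6099, 0.0415, 0.1884]
orientation: [[-0.0, 1.0, -0.002], [1.0, 0.0, -0.0], [-0.0, -0.002, -1.0]]
wrist_force: [-0.7, -0.4, 0.7]
finger_gap: 0.69
knob (array([ 421.7, -129.9,   14.9]), array([ 421.5, -129.6,   75.9]), 214)
mallet (array([ 415.6, -229.4,   25.9]), array([ 415.3, -228.6,   74.1]), 629)
```

View pics/w3.png

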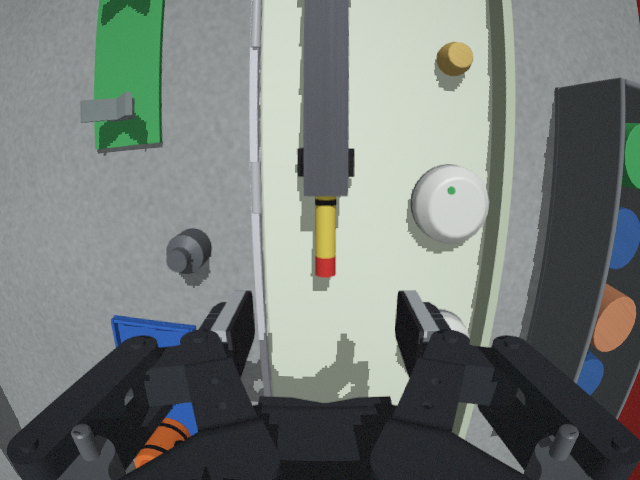

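The rod end is at (325,277) and the tube mouth at (326,195), with puck_a clear on the right. The weight and mallet head stand in the tray with tops at the right heights. Next I'll narrow the jaws and descend on the rod.

```bash
python3 -m pendant '[[0,0.001,0,0],[0,0,0,0],[0,0,0.04,0],[0,0,0.04,0],[0,0,0.03,0],[0,0,0.011,0],[0,0,0,0],[0,0,0,0]]' -0.4; python3 -m pendant '[[0,0,0,0],[0,0,0,0],[0,0,0,0],[0,0,0,0],[0,0,0,0]]' -1
```

```text
clock: 16.8
ee_pos: [0.6124, 0.0421, 0.0701]
orientation: [[-0.001, 1.0, 0.002], [1.0, 0.001, 0.0], [0.0, 0.002, -1.0]]
wrist_force: [0.6, 0.0, 1.0]
finger_gap: 0.297
clock: 17.3
ee_pos: [0.6127, 0.0421, 0.0699]
orientation: [[-0.001, 1.0, 0.003], [1.0, 0.001, 0.0], [0.0, 0.003, -1.0]]
wrist_force: [0.9, -1.0, 5.8]
finger_gap: 0.133
```

```bash
python3 -m pendant '[[-0.01,0,0,0],[-0.015,0,0,0],[-0.015,0,0,0],[-0.013,0,0,0],[0,0,0,0],[0,0,0,0]]'; python3 -m pendant '[[0,0,0,0],[0,0,0,0],[0,0,0,0],[0,0,0,0]]' -0.4
python3 -m pendant '[[0.02,0,0,0],[0.03,0,0,0],[0.01,0,0,0],[0.003,0,0,0],[0,0,0,0],[0,0,0,0]]'
python3 - <<'E'
from rig import cams
from h import *
c=cams.read_camera("wrist");cv2.imwrite("pics/w4.png",c["frame"][:,:,::-1]);np.savez("pics/w4.npz",**c)
E
```

```text
clock: 17.9
ee_pos: [0.6116, -0.012, 0.0682]
orientation: [[0.001, 1.0, -0.0], [1.0, -0.001, -0.001], [-0.001, -0.0, -1.0]]
wrist_force: [-0.3, -3.1, 2.2]
finger_gap: 0.137
clock: 18.3
ee_pos: [0.6116, -0.0105, 0.0681]
orientation: [[-0.001, 1.0, -0.0], [1.0, 0.001, 0.0], [0.0, -0.0, -1.0]]
wrist_force: [-0.2, 0.2, -0.0]
finger_gap: 0.3
clock: 18.9
ee_pos: [0.6117, 0.0515, 0.0683]
orientation: [[-0.0, 1.0, -0.0], [1.0, 0.0, -0.0], [-0.0, -0.0, -1.0]]
wrist_force: [0.5, -0.3, 0.0]
finger_gap: 0.302
```

View pics/w4.png

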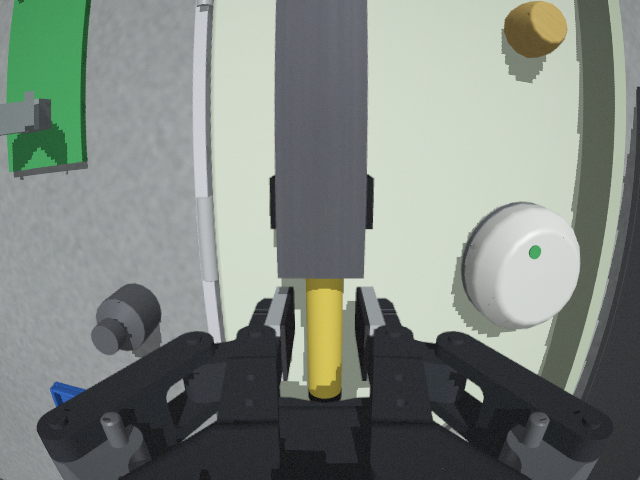

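The rod now runs from the tube mouth (325,280) under the gripper, between the pads. I'll regrasp close to the mouth and draw it all the way out.

```bash
python3 -m pendant '[[0.005,-0.001,0,0],[0,0,0,0],[0,0,0,0]]'; python3 -m pendant '[[0,0,0,0],[0,0,0,0],[0,0,0,0],[0,0,0,0]]' -1;  python3 -m pendant '[[-0.01,0,0,0],[-0.02,0,0,0],[-0.02,0,0,0],[-0.02,0,0,0],[-0.02,0,0,0],[-0.02,0,0,0],[-0.02,0,0,0],[-0.02,0,0,0]]'; python3 -m pendant '[[0,0,0,0],[0,0,0,0],[0,0,-0.02,0],[0,0,-0.03,0],[0,0,-0.04,0],[0,0,-0.03,0],[0,0,0,0],[0,0,0,0]]'
python3 - <<'E'
from rig import cams
from h import *
for n in("side","top"):
    c=cams.read_camera(n);cv2.imwrite(f"pics/{n}5.png",c["frame"][:,:,::-1]);np.savez(f"pics/{n}5.npz",**c)
    for nm,lo,hi in(("yel",[18,120,90],[35,255,255]),("red",[0,140,90],[6,255,255])):
        q=sel(c,lo,hi,(200,80,420,320),.13,.26)
        if len(q):print(n,nm,len(q),q[q[:,1].argmin()].round(4),q[q[:,1].argmax()].round(4))
E
```

```text
clock: 19.25
ee_pos: [0.6106, 0.0571, 0.0683]
orientation: [[-0.001, 1.0, -0.0], [1.0, 0.001, -0.0], [-0.0, -0.0, -1.0]]
wrist_force: [0.2, -0.5, 0.6]
finger_gap: 0.302
clock: 19.65
ee_pos: [0.6108, 0.0571, 0.0684]
orientation: [[-0.001, 1.0, 0.0], [1.0, 0.001, -0.0], [-0.0, 0.0, -1.0]]
wrist_force: [-0.3, -0.2, 0.7]
finger_gap: 0.142
clock: 20.45
ee_pos: [0.6103, -0.0943, 0.0679]
orientation: [[-0.001, 1.0, -0.001], [1.0, 0.001, -0.0], [-0.0, -0.001, -1.0]]
wrist_force: [0.8, 0.4, -0.7]
finger_gap: 0.138
clock: 21.25
ee_pos: [0.6111, -0.0923, 0.1885]
orientation: [[-0.002, 1.0, 0.001], [1.0, 0.002, -0.0], [-0.0, 0.001, -1.0]]
wrist_force: [-0.2, 0.9, -2.3]
finger_gap: 0.138
side yel 500 [ 0.6145 -0.1668  0.2042] [0.6065 0.0574 0.201 ]
top yel 214 [0.6139 0.0094 0.2049] [0.6058 0.0533 0.2011]
```

View pics/side5.png

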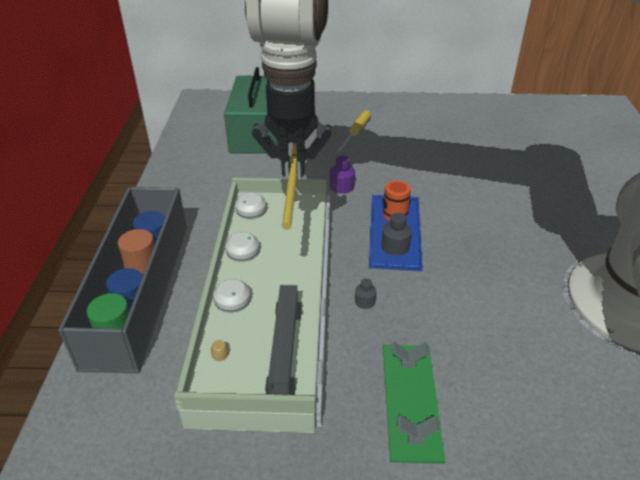

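The rod is fully out and held level. It runs from about (297,150) to (287,225) in the side view, and its middle is about 27 mm to +y of the grip. Next, over the cradle.

```bash
python3 -m pendant '[[0.0403,-0.0274,0,0],[0.0403,-0.0274,0,0],[0.0403,-0.0274,0,0],[0.0403,-0.0274,0,0],[0.0403,-0.0274,0,0],[0.0403,-0.0274,0,0],[0.0403,-0.0274,0,0],[0,0,0,0]]'; python3 -m pendant '[[0,0,0.02,0],[0,0,0.03,0],[0,0,0.03,0],[0,0,0.02,0],[0,0,0,0],[0,0,0,0]]'
python3 - <<'E'
from rig import cams
from h import *
c=cams.read_camera("top");cv2.imwrite("pics/top6.png",cv2.resize(c["frame"][240:380,60:300,::-1],None,fx=3,fy=3))
for n in("top","side"):
    if n=="side":c=cams.read_camera(n)
    for nm,lo,hi in(("yel",[18,120,60],[35,255,255]),("red",[0,140,60],[6,255,255])):
        q=sel(c,lo,hi,(60,240,300,400) if n=="top" else (340,240,460,480),.07,.14)
        if len(q):print(n,nm,len(q),q[q[:,1]<q[:,1].min()+.008].mean(0).round(4),q[q[:,1]>q[:,1].max()-.008].mean(0).round(4),q[:,1].min().round(4),q[:,1].max().round(4))
E
```

```text
clock: 22.15
ee_pos: [0.4153, 0.1927, 0.1871]
orientation: [[-0.007, 1.0, -0.002], [1.0, 0.007, 0.0], [0.0, -0.002, -1.0]]
wrist_force: [-0.5, -0.8, -0.4]
finger_gap: 0.138
clock: 22.75
ee_pos: [0.4184, 0.1888, 0.088]
orientation: [[-0.001, 1.0, -0.001], [1.0, 0.001, -0.001], [-0.001, -0.001, -1.0]]
wrist_force: [-0.1, 0.3, -1.0]
finger_gap: 0.139
top yel 288 [0.4186 0.1137 0.1062] [0.4176 0.1778 0.107 ] 0.1097 0.1824
top red 58 [0.4178 0.0988 0.1047] [0.4177 0.1044 0.1064] 0.0954 0.1082
side yel 1077 [0.4144 0.1584 0.1052] [0.4189 0.3353 0.1033] 0.1559 0.3387
```

View pics/top6.png

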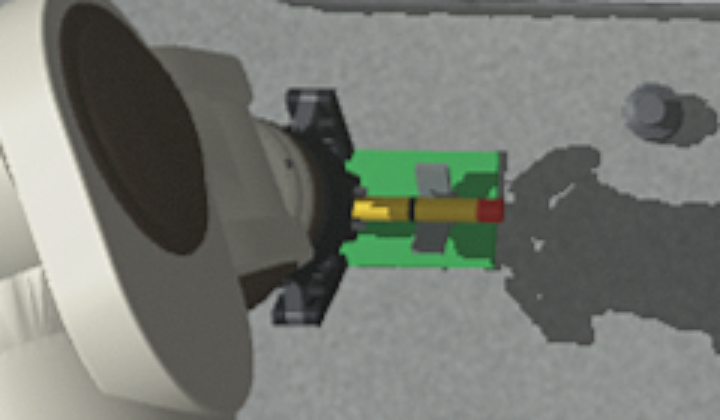

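The rod lies over the V notch at x≈0.418, with its ends at y≈0.097 and 0.337. That puts its centre at 0.217, as wanted, so I'll lower it.

```bash
python3 -m pendant '[[0,0,0.02,0],[0,0,0.02,0],[0,0,0.015,0],[0,0,0.008,0],[0,0,0,0],[0,0,0,0]]'; python3 -m pendant '[[0,0,0.003,0],[0,0,0.001,0],[0,0,0,0],[0,0,0,0]]'
```

```text
clock: 23.45
ee_pos: [0.4194, 0.1894, 0.0263]
orientation: [[-0.001, 1.0, 0.001], [1.0, 0.001, 0.001], [0.001, 0.001, -1.0]]
wrist_force: [-0.0, 0.4, -0.5]
finger_gap: 0.136
clock: 23.85
ee_pos: [0.4188, 0.1892, 0.0214]
orientation: [[-0.001, 1.0, 0.0], [1.0, 0.001, 0.0], [0.0, 0.0, -1.0]]
wrist_force: [0.6, -0.1, -1.2]
finger_gap: 0.136
```

```bash
python3 -m pendant '[[0,0,0.0015,0],[0,0,0.001,0],[0,0,0,0],[0,0,0,0]]'; python3 -m pendant '[[0,0,0,0],[0,0,0,0],[0,0,0,0],[0,0,0,0]]' -0.4;  python3 -m pendant '[[0,0,-0.02,0],[0,0,-0.03,0],[0,0,-0.04,0],[0,0,-0.04,0],[0,0,-0.04,0],[0,0,0,0],[0,0,0,0]]'; python3 -m pendant '[[-0.045,0,0,0],[-0.045,0,0,0],[-0.045,0,0,0],[-0.045,0,0,0],[-0.045,0,0,0],[-0.045,0,0,0],[-0.047,0.003,0,0],[0,0,0,0]]' 1
python3 - <<'E'
from rig import cams
from h import *
c=cams.read_camera("top");cv2.imwrite("pics/top7.png",c["frame"][:,:,::-1])
for n in("top","side"):
    if n=="side":c=cams.read_camera(n)
    a=sel(c,[18,120,60],[35,255,255],(90,240,260,350) if n=="top" else (370,320,460,480),.015,.07);b=sel(c,[0,140,60],[6,255,255],(90,240,260,350) if n=="top" else (370,320,460,480),.015,.07)
    q=np.r_[a,b];print(n,len(a),len(b),q[q[:,1]<q[:,1].min()+.01].mean(0).round(4),q[q[:,1]>q[:,1].max()-.01].mean(0).round(4),q[:,1].min().round(4),q[:,1].max().round(4))
E
```

```text
clock: 24.25
ee_pos: [0.4193, 0.1892, 0.0194]
orientation: [[-0.001, 1.0, 0.001], [1.0, 0.001, 0.0], [0.0, 0.001, -1.0]]
wrist_force: [1.9, -0.7, 5.3]
finger_gap: 0.133
clock: 24.65
ee_pos: [0.4186, 0.1891, 0.0186]
orientation: [[-0.001, 1.0, -0.0], [1.0, 0.001, -0.0], [-0.0, -0.0, -1.0]]
wrist_force: [0.9, -0.0, 0.3]
finger_gap: 0.301
clock: 25.35
ee_pos: [0.4192, 0.1893, 0.1894]
orientation: [[-0.001, 1.0, 0.001], [1.0, 0.001, 0.001], [0.001, 0.001, -1.0]]
wrist_force: [0.2, -0.1, -0.9]
finger_gap: 0.302
clock: 26.15
ee_pos: [0.4211, -0.1321, 0.1868]
orientation: [[0.005, 1.0, -0.003], [1.0, -0.005, -0.0], [-0.0, -0.003, -1.0]]
wrist_force: [-0.9, 1.9, -0.0]
finger_gap: 1.003
top 820 49 [0.4193 0.1004 0.0366] [0.4192 0.3308 0.0382] 0.0961 0.3358
side 1239 36 [0.4206 0.1025 0.0363] [0.4188 0.334  0.035 ] 0.0973 0.3382
```

View pics/top7.png

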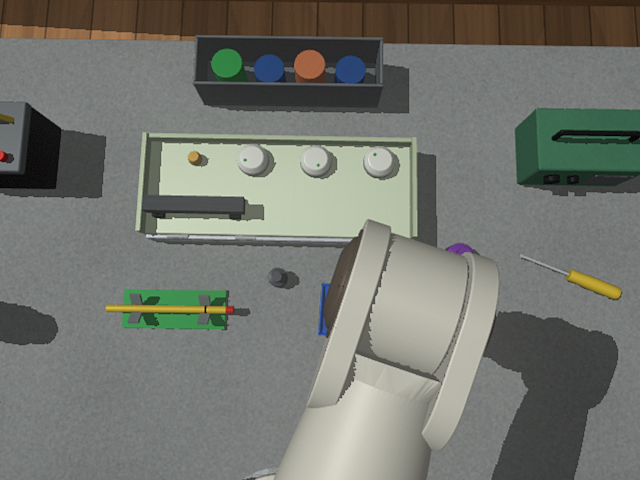

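The rod rests in both V-blocks, from (106,308) to (234,311), level and centred to within 1 mm of the cradle centre in both views. Now I'll pick up the weight again.

```bash
python3 -m pendant '[[0,0,0,0],[0,0,0.04,0],[0,0,0.04,0],[0,0,0.04,0],[0,0,0.018,0],[0,0,0,0],[0,0,0,0]]'; python3 -m pendant '[[0,0,0,0],[0,0,0,0],[0,0,0,0],[0,0,0,0],[0,0,0,0],[0,0,0,0],[0,0,0,0],[0,0,0,0]]' -1;
```

```text
clock: 26.95
ee_pos: [0.4222, -0.1269, 0.0514]
orientation: [[-0.003, 1.0, 0.0], [1.0, 0.003, 0.0], [0.0, 0.0, -1.0]]
wrist_force: [0.1, 0.3, 0.9]
finger_gap: 0.998
clock: 27.75
ee_pos: [0.4221, -0.1281, 0.0516]
orientation: [[-0.0, 1.0, 0.001], [1.0, 0.0, -0.0], [-0.0, 0.001, -1.0]]
wrist_force: [-3.0, -0.1, 5.2]
finger_gap: 0.326
```

```bash
python3 -m pendant '[[0,0,-0.005,0],[0,0,-0.015,0],[0,0,-0.03,0],[0,0,-0.04,0],[0,0,-0.04,0],[0,0,-0.01,0],[0,0,0,0],[0,0,0,0]]'; python3 -m pendant '[[0.02,0.0376,0,0],[0.02,0.0376,0,0],[0.02,0.0376,0,0],[0.02,0.0376,0,0],[0.02,0.0376,0,0],[0,0,0,0],[0,0,0,0],[0,0,0,0]]';  python3 -m pendant '[[0,0,0.03,0],[0,0,0.03,0],[0,0,0.015,0],[0,0,0.009,0],[0,0,0,0],[0,0,0,0],[0,0,0,0]]'
```

```text
clock: 28.55
ee_pos: [0.4215, -0.1278, 0.1889]
orientation: [[-0.001, 1.0, -0.002], [1.0, 0.001, 0.001], [0.001, -0.002, -1.0]]
wrist_force: [-0.2, -0.7, -6.5]
finger_gap: 0.326
clock: 29.35
ee_pos: [0.6089, -0.028, 0.1893]
orientation: [[-0.0, 1.0, -0.003], [1.0, 0.0, -0.0], [-0.0, -0.003, -1.0]]
wrist_force: [-1.0, -0.3, -4.3]
finger_gap: 0.327
clock: 30.05
ee_pos: [0.6106, -0.0278, 0.1084]
orientation: [[-0.001, 1.0, 0.002], [1.0, 0.001, -0.0], [-0.0, 0.002, -1.0]]
wrist_force: [0.6, 1.0, -5.5]
finger_gap: 0.325
```

Contact is expected at a TCP height of about 0.0976.

```bash
python3 -m pendant '[[0,-0.001,0.005,0],[0,0,0.003,0],[0,0,0,0],[0,0,0,0]]'; python3 -m pendant '[[0,0,0.0015,0],[0,0,0.001,0],[0,0,0,0],[0,0,0,0]]'
```

```text
clock: 30.45
ee_pos: [0.6088, -0.0277, 0.0986]
orientation: [[-0.001, 1.0, -0.0], [1.0, 0.001, 0.0], [0.0, -0.0, -1.0]]
wrist_force: [0.4, -0.3, -4.4]
finger_gap: 0.327
clock: 30.85
ee_pos: [0.6091, -0.0276, 0.0977]
orientation: [[-0.001, 1.0, 0.001], [1.0, 0.001, 0.0], [0.0, 0.001, -1.0]]
wrist_force: [-4.5, 1.3, 6.8]
finger_gap: 0.325
```

```bash
python3 -m pendant '[[0,0,-0.0005,0],[0,0,0,0],[0,0,0,0],[0,0,0,0],[0,0,0,0],[0,0,0,0]]' 1; python3 -m pendant '[[0,0,-0.02,0],[0,0,-0.035,0],[0,0,-0.04,0],[0,0,0,0],[0,0,0,0]]'; python3 -m pendant '[[-0.0335,-0.0323,0,0],[-0.0335,-0.0323,0,0],[-0.0335,-0.0323,0,0],[-0.0335,-0.0323,0,0],[-0.0335,-0.0323,0,0],[-0.0335,-0.0323,0,0],[0,0,0,0],[0,0,0,0]]'; python3 -m pendant '[[0,0,0,0],[0,0,0.04,0],[0,0,0.04,0],[0,0,0.04,0],[0,0,0.03,0],[0,0,0,0],[0,0,0,0]]'; python3 - <<'E'
from rig import cams
from h import *
c=cams.read_camera("top")
print("knob",circ(sel(c,[0,0,0],[180,90,120],(280,185,320,215),.115,.13)))
E
```

```text
clock: 31.45
ee_pos: [0.6089, -0.0278, 0.0967]
orientation: [[-0.001, 1.0, -0.0], [1.0, 0.001, -0.0], [-0.0, -0.0, -1.0]]
wrist_force: [-0.2, 1.4, 0.1]
finger_gap: 1.003
clock: 31.95
ee_pos: [0.6095, -0.0278, 0.1928]
orientation: [[-0.001, 1.0, 0.002], [1.0, 0.001, -0.0], [-0.0, 0.002, -1.0]]
wrist_force: [0.3, 0.2, -1.2]
finger_gap: 1.002
clock: 32.75
ee_pos: [0.4144, -0.2294, 0.1908]
orientation: [[0.002, 1.0, -0.001], [1.0, -0.002, 0.001], [0.001, -0.001, -1.0]]
wrist_force: [0.1, -0.4, -0.8]
finger_gap: 1.003
clock: 33.45
ee_pos: [0.4158, -0.2281, 0.0421]
orientation: [[-0.002, 1.0, -0.001], [1.0, 0.002, 0.0], [0.0, -0.001, -1.0]]
wrist_force: [-0.4, -1.1, 0.1]
finger_gap: 1.0
knob (array([608.2, -29.3,  15.2]), array([608.1, -29.7, 121.8]), 223)
```

```bash
python3 -m pendant '[[0,0,0,0],[0,0,0,0],[0,0,0,0],[0,0,0,0],[0,0,0,0],[0,0,0,0],[0,0,0,0]]' -1; python3 -m pendant '[[0,0,-0.005,0],[0,0,-0.015,0],[0,0,-0.03,0],[0,0,-0.04,0],[0,0,-0.04,0],[0,0,-0.02,0],[0,0,0,0],[0,0,0,0]]'; python3 -m pendant '[[0.0233,0.039,0,0],[0.0233,0.039,0,0],[0.0233,0.039,0,0],[0.0233,0.039,0,0],[0.0233,0.039,0,0],[0,0,0,0],[0,0,0,0],[0,0,0,0]]';  python3 -m pendant '[[0,0,0.03,0],[0,0,0.03,0],[0,0,0.025,0],[0,0,0.009,0],[0,0,0,0],[0,0,0,0],[0,0,0,0]]'
```

```text
clock: 34.2
ee_pos: [0.416, -0.2293, 0.0435]
orientation: [[-0.001, 1.0, 0.002], [1.0, 0.001, -0.001], [-0.001, 0.002, -1.0]]
wrist_force: [-2.4, 1.1, 7.5]
finger_gap: 0.588
clock: 35.0
ee_pos: [0.4153, -0.2289, 0.1916]
orientation: [[-0.001, 1.0, 0.0], [1.0, 0.001, -0.0], [-0.0, 0.0, -1.0]]
wrist_force: [-0.1, -0.1, -3.2]
finger_gap: 0.59
clock: 35.8
ee_pos: [0.6092, -0.1125, 0.1907]
orientation: [[-0.0, 1.0, -0.002], [1.0, 0.0, 0.0], [0.0, -0.002, -1.0]]
wrist_force: [0.1, 0.3, -2.2]
finger_gap: 0.586
clock: 36.5
ee_pos: [0.6109, -0.1126, 0.0998]
orientation: [[-0.0, 1.0, 0.003], [1.0, 0.0, -0.001], [-0.001, 0.003, -1.0]]
wrist_force: [0.1, -0.4, -1.8]
finger_gap: 0.59
```

```bash
python3 -m pendant '[[0,0,0.005,0],[0,0,0.003,0],[0,0,0,0],[0,0,0,0]]'; python3 -m pendant '[[0,0,0.001,0],[0,0,0.001,0],[0,0,0,0],[0,0,0,0]]'
```

```text
clock: 36.9
ee_pos: [0.6102, -0.1122, 0.0897]
orientation: [[-0.001, 1.0, -0.0], [1.0, 0.001, 0.0], [0.0, -0.0, -1.0]]
wrist_force: [0.9, 0.2, -1.9]
finger_gap: 0.585
clock: 37.3
ee_pos: [0.6102, -0.1122, 0.0896]
orientation: [[-0.001, 1.0, 0.001], [1.0, 0.001, -0.0], [-0.0, 0.001, -1.0]]
wrist_force: [-5.2, 1.6, 9.7]
finger_gap: 0.587
```

```bash
python3 -m pendant '[[0,0,-0.0005,0],[0,0,0,0],[0,0,0,0],[0,0,0,0],[0,0,0,0]]' 1; python3 -m pendant '[[0,0,-0.02,0],[0,0,-0.04,0],[0,0,-0.04,0],[0,0,-0.03,0],[0,0,0,0]]'; python3 -m pendant '[[-0.03,-0.039,0,0],[-0.03,-0.039,0,0],[-0.03,-0.039,0,0],[-0.03,-0.039,0,0],[-0.03,-0.039,0,0],[-0.03,-0.039,0,0],[-0.03,-0.039,0,0],[0,0,0,0]]'; python3 -m pendant '[[0,0,0,0],[0,0,0,0],[0,0,0,0]]'
python3 - <<'E'
from rig import cams,telemetry
from h import *
t0=np.load("pics/top0.npz");s0=np.load("pics/side0.npz")
t=cams.read_camera("top");s=cams.read_camera("side")
A=[0,0,0]
for n,a,b in(("before",t0,s0),("after",t,s)):
    print(n)
    print(" knob",circ(sel(a,A,[180,90,120],(280,185,320,215),.115,.13)),circ(sel(b,A,[180,90,120],(275,220,315,275),.115,.13)))
    print(" mallet",circ(sel(a,[0,150,100],[20,255,255],(325,180,370,230),.113,.13)),circ(sel(b,[0,100,50],[20,255,255],(275,190,315,240),.113,.13)))
    for k,bx in(("a",(232,142,274,180)),("b",(297,142,337,180)),("c",(360,142,400,182)),("cap",(183,148,205,168))):print(" ",k,circ(sel(a,A,[180,255,255],bx,.069,.09))[1:])
q=np.r_[sel(t,[18,120,60],[35,255,255],(90,240,260,350),.015,.07),sel(t,[0,140,60],[6,255,255],(90,240,260,350),.015,.07)]
print("rod",q[:,1].min().round(4),q[:,1].max().round(4),q.mean(0).round(4))
cv2.imwrite("pics/top8.png",t["frame"][:,:,::-1]);cv2.imwrite("pics/side8.png",s["frame"][:,:,::-1])
E
```

```text
clock: 37.8
ee_pos: [0.6102, -0.1122, 0.0881]
orientation: [[-0.001, 1.0, -0.0], [1.0, 0.001, 0.0], [0.0, -0.0, -1.0]]
wrist_force: [-0.3, -0.4, -0.3]
finger_gap: 1.0
clock: 38.3
ee_pos: [0.6115, -0.1125, 0.2234]
orientation: [[-0.001, 1.0, 0.007], [1.0, 0.001, -0.001], [-0.001, 0.007, -1.0]]
wrist_force: [1.0, -0.2, -0.9]
finger_gap: 0.998
clock: 39.1
ee_pos: [0.3334, -0.325, 0.218]
orientation: [[0.005, 1.0, -0.001], [1.0, -0.005, -0.001], [-0.001, -0.001, -1.0]]
wrist_force: [-0.3, -0.3, 0.1]
finger_gap: 1.001
clock: 39.4
ee_pos: [0.3383, -0.3217, 0.218]
orientation: [[-0.003, 1.0, -0.0], [1.0, 0.003, 0.0], [0.0, -0.0, -1.0]]
wrist_force: [0.2, 0.4, 0.0]
finger_gap: 1.0
before
 knob (array([609.5, -29.8,  15.1]), array([609.5, -30.2, 121.9]), 226) (array([609.3, -27.9,  16.2]), array([609.1, -25.9, 119.8]), 184)
 mallet (array([ 609.2, -113.5,   25.5]), array([ 608.6, -113.7,  120.2]), 621) (array([ 608.9, -110.1,   26.9]), array([ 609.6, -108. ,  117.8]), 415)
  a (array([704.1,  64.7,  76.3]), 677)
  b (array([703. , -55.4,  76.1]), 689)
  c (array([ 703.3, -175.9,   76.2]), 696)
  cap (array([707.2, 177.3,  72.1]), 93)
after
 knob (array([608.7, -29.3,  15.1]), array([608.1, -29.5, 121.8]), 225) (array([608.3, -27.4,  16.3]), array([607.8, -25.4, 119.7]), 186)
 mallet (array([ 608.6, -112.6,   25.2]), array([ 608.2, -112.7,  120.1]), 616) (array([598.5, -84.1,  52.8]), array([ 609. , -106.7,  117.9]), 420)
  a (array([703.6,  64.8,  76.1]), 696)
  b (array([703.3, -55.6,  76.2]), 689)
  c (array([ 703.7, -176.2,   76.2]), 697)
  cap (array([707.4, 177.2,  72. ]), 91)
rod 0.096 0.3361 [0.4194 0.216  0.0375]
```

View pics/side8.png

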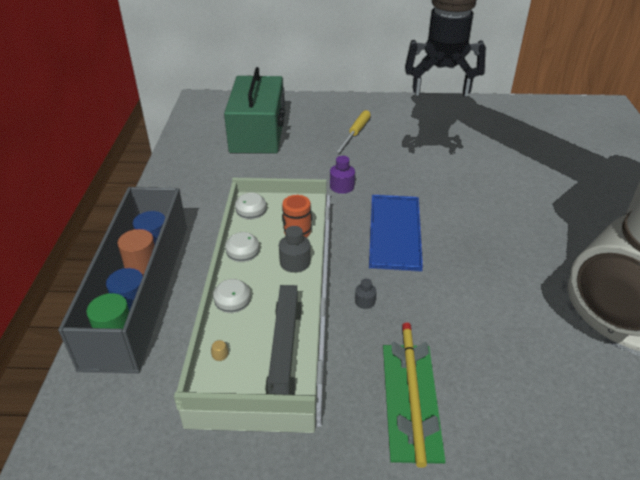

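The side view shows the mallet head (297,213) and weight (295,250) back upright, the rod in the rest from (407,326) to (421,462), and the bystanders unmoved. I'm handing the job in.

```bash
python3 -c "
from rig import job;print(job.close_job())"
```

```text
the job is handed in; nothing more can be done
None
```

The job is done and handed in at about 39.5 s of the 112 s allowed. I stood the weight and mallet head on the tray and drew the rod out with one regrasp. I then laid it in the V-blocks and put the weight and mallet head back.

Last checks, before against after (top camera unless noted):
- **Weight:** upright and about 1 mm from its starting spot; the side camera agrees.
- **Mallet head:** upright and about 1 mm from its starting spot. The side camera's circle fit for it failed afterwards because of stray pixels. Its mean point there agreed to about 1.5 mm.
- **Rod:** level in both V-blocks and centred within about 1 mm in both views.
- **Pucks and cap:** unmoved to within 0.5 mm, which is measurement noise.
- **Forces:** the wrist force stayed below about 20 N in every reading I took.

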